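# Put the tea things away

### The arm

A 6-joint arm with a two-finger parallel gripper is mounted at the origin on the work surface. World frame = base frame: x ahead of the robot, y to its left, z up, the work surface at z = 0. Lengths are in m, angles in rad, forces in N, time in s.
With the tool pointing down it reaches from about 0.35 to 0.975 m from the base axis. Payload 17.4 kg.
Tool frame: the origin (TCP) lies at the very end of the fingers, on their centre line; the grasp point (between the pads) lies 19 mm behind it; z points along the fingers, y is the line along which they close (so a half turn about z gives the same grasp; the last joint's range is limited). The gripper opens to 85 mm and grips with 20 to 120 N. Pads are 22 mm wide; open, the fingers measure 114 mm over their backs; the gripper's body (76 mm by 85 mm) begins 54 mm behind the grasp point. The pads swing forward as they close: fully open they stand 13 mm farther back than shut.
Start: joints at [1.087, 0.116, 1.442, -0, 1.584, -0.038], TCP at [0.291, 0.609, 0.231] pointing down, gripper open.
Joint ranges: [-2.83, 2.83], [-0.83, 2.19], [0.07, 2.5], [-1.14, 4.28], [0.01, 3], [-2.97, 2.97]. Speed limits (rad/s): [1.89, 1.89, 2.22, 3.14, 3.14, 3.14].

### API

Orientations are given as a 3x3 rotation matrix whose columns are the frame's x, y, z axes.
In Python, from workcell import manip gives the robot as it stands.
- The arm moves only by the tool send_rows, never from a script. Its argument "targets" is a list of rows, each a list of 5 numbers: the opening, from 0 (shut) to 1 (fully open), then the shift along the tool's x, y, z in units of 500 mm (1.0 is 500 mm), then the turn about the tool's z in units of pi rad (1.0 is pi rad). A call has 1 to 10 rows; each row is the pose to reach, as a shift and turn from the pose commanded when the call began, along the tool's axes at that moment, turning the shorter way round; what a row does not reach only later rows make up. A row lasts 1/8 s, in which the tool goes at most 62.5 mm and 10.7 degrees, less where a joint would pass 70% of its speed; a pose out of reach is approached as far as the arm can. A call with a number of a shift or a turn outside -1 to 1 is refused whole. A call with a gripper value outside its range is refused whole. The fingers move at their own pace and stop on an object; "newtons" is the grip in N (left out, the last holds). Time passes only in rows, so rows that repeat a pose let the fingers close. It gives the time, the measured TCP pose, the force, the opening and the grip force at its end, in the units of the state.
- manip.observe(): the state, without advancing time (a new reading comes with each control period).
- manip.snapshot(name): name is "scene" or "top" or "wrist"; returns the picture (480x640x3 uint8, red, green, blue); there is no depth.
- manip.camera_info(name): a dict with "intrinsics" (3x3 intrinsics, pixels), "extrinsics" (4x4, takes a point from camera to world coordinates). Camera axes: x right, y down, z forward; pixel columns grow to the right and rows downward; lengths in m; the calibration is good to about 2 mm. The wrist camera is an equidistant fisheye: a pixel r from the principal point sees the ray r / f radians off the axis. A picture is of the moment at which its call begins: read the wrist's pose just before it. camera_info takes no time and is no camera call; for the wrist camera it gives the pose at the moment of the call.
- manip.finish_job(): hands the job in; it is judged then, once.
The state is a dict: "time": time; "qpos": joint angles; "qd": joint speeds; "tau": joint torques, N m; "tool_pos": TCP position; "eef_rot": TCP orientation; "force": force on the tool from outside, world axes, zero at the start; "ft_torque": the same for the moment, N m; "opening": opening from 0.0 (shut) to 1.0 (fully open); "gripper_force": force on a finger pad.
Only numpy, scipy, OpenCV 4.12 (cv2) and the standard library are available. Lean on these libraries where they do the work, as an engineer would, in place of code of your own. Each camera call takes 0.05 s, during which the arm holds its last target. There are 200 camera calls.

### The job

The visitors have left, so put the tea things on the desk away: the two white cups go, mouth-down as they stand, into the round white dish with the cup that is there already, the two tea caddies go upright into the wooden tray with the caddy that is there already, and the teapot goes on the middle of its own saucer, the small round one. Everything must stand flat on the floor of its own holder; set each thing down without dropping it, and do not shift the cup and the caddy already put away.

Things in the scene. Friction and masses are not known exactly. Their poses are not given: they have to be found in the camera images.
- cup1: cup to put away: white porcelain tasting cup standing mouth-down: a plain white round with a small foot ring on top; 54 mm across at the mouth (underside), walls nearly straight up to 30 mm, then rounding in to a 28 mm foot ring, 44 mm high, 60 g. Origin: centre of its underside, z up; yaw means nothing. Starts in the loose row nearest the robot.
- cup2: the other cup to put away, the same as cup1, in the same row.
- caddy1: caddy to put away: round tea caddy, a plain grey metal tin with its lid fast on: straight wall 58 mm across, 72 mm high, 120 g. Origin: centre of its underside, z up; yaw means nothing. Starts in the row nearest the robot.
- caddy2: the other caddy to put away, the same as caddy1, in the same row.
- teapot: small brown clay teapot, lid fast, 160 g: round body 62 mm across, straight walls from 10 to 36 mm above its foot, knob up to 60 mm. Origin: centre of its underside, z up; its +x points to the spout (tip 54 mm out), -x to the handle (53 mm out). Grip the body along its y. Starts in the row nearest the robot, spout roughly away from the robot; any yaw will do on the saucer.
- dish: round white porcelain dish, fixed on the desk in the far row: 190 mm across at the rim, 18 mm high, walls 5 mm, flaring; flat inner floor 5 mm above the desk and about 166 mm across, room for three cups side by side. Origin: centre of its underside, z up. Its +x points to about where cup_put_away stands.
- tray: open wooden tray, fixed on the desk in the far row: 92 mm (its x) by 250 mm (its y) outside, 22 mm high, walls 6 mm; inside 80 by 238 mm, floor 6 mm above the desk, room for three caddies in a row along its y. Origin: centre of its underside, z up. caddy_put_away stands near its +y end.
- saucer: small shallow round white porcelain saucer for the teapot, fixed on the desk in the far row, 116 mm across at the rim, 11 mm high; flat inner floor 4 mm above the desk, about 96 mm across. Origin: centre of its underside on the desk, z up.
- cup_put_away: the cup already in the dish, same as cup1, about 46 mm from the dish's centre; leave it where it is.
- caddy_put_away: the caddy already in the tray, same as caddy1, about 76 mm from the tray's centre towards its +y end; leave it where it is.
Mind the look-alikes: they are no part of the job. Leave any green, orange or purple look-alike of the caddy1 alone.

How it is judged:
By the outcome, as a careful person would: the job done as asked, in the order asked, and still so for the second after the job is handed in, with the robot touching nothing.
It also fails if it takes over 106 s, if anything falls off the work surface, if the arm or the gripper's body presses on something with over 40 N, if the wrist force passes 120 N, or if a joint passes its speed limit or range.

## Working session

There is one attempt and no reset: what is moved stays moved. The work goes in short steps, Python scripts to look and compute and a tool call to move; the robot and the scene stay as the last step left them, time stands still between calls to the robot, and variables do not carry over. Pictures are saved under pics/ and viewed, at most 14 in all, crops included, and the job is handed in when it is done.

Besides the shell and the picture viewer there is one more tool, called after "Emit:" in YAML: its name, and indented under it one key for each argument. send_rows: Moves the arm, as the interface text tells. Shifts and turns lie within -1 to 1; 1 stands for 500 mm of shift or pi rad of turn. Its arguments: {"type":"object","properties":{"targets":{"type":"array","items":{"type":"array","items":{"type":"number"}}},"newtons":{"type":"number"}},"required":["targets"]}

```bash
mkdir -p pics; ls
python3 - <<'E'
from workcell import manip
import cv2
s=manip.observe(); print({k:s[k] for k in("time","tool_pos","eef_rot","opening","force")})
for n in("scene","top"):
    im=manip.snapshot(n); cv2.imwrite(f"pics/{n}0.png",im[:,:,::-1]); c=manip.camera_info(n); print(n,c["intrinsics"],c["extrinsics"])
E
```

```text
pics
{'time': 0.0, 'tool_pos': array([0.2909513 , 0.60883444, 0.23054448]), 'eef_rot': array([[-9.02266272e-01,  4.31178943e-01, -5.41061625e-04],
       [ 4.31179283e-01,  9.02265601e-01, -1.10091422e-03],
       [ 1.34902639e-05, -1.22661233e-03, -9.99999248e-01]]), 'opening': 0.9997471235577517, 'force': array([ 0.15430221, -1.11662904,  0.39361033])}
scene [[511.49634537   0.         318.14565452]
 [  0.         511.49634537 232.18240329]
 [  0.           0.           1.        ]] [[-0.65770687  0.55294    -0.51154572  1.07963058]
 [ 0.75305347  0.46621741 -0.46427557  0.59117371]
 [-0.01822502 -0.69057851 -0.72302778  0.89752069]
 [ 0.          0.          0.          1.        ]]
top [[477.25753755   0.         321.95628388]
 [  0.         477.25753755 238.18594201]
 [  0.           0.           1.        ]] [[ 0.00338725 -0.99358899  0.11300195  0.37422878]
 [-0.99999102 -0.00307763  0.00291428  0.07684297]
 [-0.00254782 -0.11301081 -0.99359049  1.0374563 ]
 [ 0.          0.          0.          1.        ]]
```

View pics/top0.png

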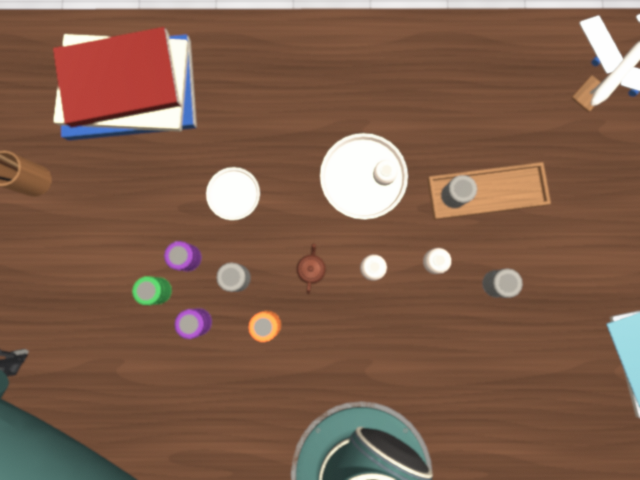

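View pics/scene0.png

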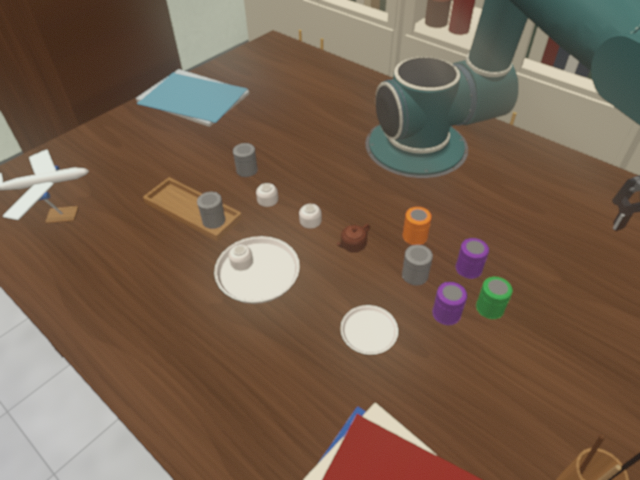

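Top view: the caddies to put away are near (232,277) and (508,283), the cups near (374,267) and (438,261), and the teapot near (311,268) with its spout towards (313,247). The saucer is near (233,194), the dish near (364,176) with its cup at (385,173), and the tray near (490,190) with its caddy at (462,189). The scene view shows the same layout, including the purple, green and orange look-alikes.

```bash
cat > h.py <<'E'
import numpy as np, cv2
from workcell import manip
def ray(cam,uv,z):
    K,T=np.array(cam["intrinsics"]),np.array(cam["extrinsics"])
    d=T[:3,:3]@np.linalg.solve(K,[uv[0],uv[1],1.]); o=T[:3,3]
    return (o+d*(z-o[2])/d[2])[:2]
def fish(cam,uv,z):
    K,T=np.array(cam["intrinsics"]),np.array(cam["extrinsics"])
    v=np.array([uv[0]-K[0,2],uv[1]-K[1,2]]); r=np.linalg.norm(v)+1e-9; t=r/K[0,0]
    d=T[:3,:3]@np.r_[np.sin(t)*v/r,np.cos(t)]; o=T[:3,3]
    return (o+d*(z-o[2])/d[2])[:2]
def go(x,y,z,yaw=None):
    """shift/turn to reach TCP (x,y,z) with closing line (tool y) at world angle yaw (deg, mod 180)"""
    s=manip.observe(); R=np.array(s["eef_rot"]); p=s["tool_pos"]
    d=R.T@(np.array([x,y,z])-p)/.5
    cur=np.degrees(np.arctan2(R[1,1],R[0,1])); t=0
    if yaw is not None: t=-((yaw-cur+90)%180-90)
    print("t %.2f"%s["time"],"p",np.round(p,4),"yaw %.1f"%cur,"q6 %.2f"%s["qpos"][5],"F",np.round(s["force"],1),"op %.3f"%s["opening"],"gf %.1f"%s["gripper_force"],"-> shift",np.round(d,3),"turn %.3f"%(t/180),"rows %.0f/%.0f"%(np.linalg.norm(d)*8,abs(t)/10.7))
E
cat > m.py <<'E'
from h import *
im=cv2.imread("pics/top0.png"); c=manip.camera_info("top"); hsv=cv2.cvtColor(im,cv2.COLOR_BGR2HSV)
H,S,V=[hsv[:,:,i].astype(int) for i in range(3)]
def comps(mask,name,box,amin=60):
    m=np.zeros(mask.shape,np.uint8); x0,y0,x1,y1=box; m[y0:y1,x0:x1]=mask[y0:y1,x0:x1]
    cs,_=cv2.findContours(m,cv2.RETR_EXTERNAL,cv2.CHAIN_APPROX_NONE)
    return [(k,cv2.contourArea(k)) for k in cs if cv2.contourArea(k)>amin]
white=(S<60)&(V>150)
for k,a in comps(white,"w",(200,120,560,300)):
    e=cv2.fitEllipse(cv2.convexHull(k)); M=cv2.moments(k); ctr=(M["m10"]/M["m00"],M["m01"]/M["m00"])
    print("white",np.round(e[0],1),np.round(e[1],1),a,"z11",ray(c,e[0],.011).round(4),"z18",ray(c,e[0],.018).round(4),"z15/30 moment",ray(c,ctr,.015).round(4),ray(c,ctr,.03).round(4))
for n,b in(("cadA",(210,255,255,300)),("cadB",(480,262,530,305)),("cadP",(440,170,482,212))):
    for lo in (110,130):
      for k,a in comps((S<50)&(V>lo),n,b,40):
        e=cv2.minEnclosingCircle(k);M=cv2.moments(k); ctr=(M["m10"]/M["m00"],M["m01"]/M["m00"])
        print(n,lo,np.round(ctr,1),a,"r %.1f"%e[1],ray(c,ctr,.078 if n=="cadP" else .072).round(4))
wood=(H>8)&(H<22)&(V>150)&(S>60)
m=np.zeros(V.shape,np.uint8); m[140:235,415:565]=wood[140:235,415:565]
pts=cv2.findNonZero(m); r=cv2.minAreaRect(pts); print("tray",r, [ray(c,q,.022).round(4) for q in cv2.boxPoints(r)])
cv2.imwrite("pics/crop1.png",cv2.resize(im[140:310,200:560],None,fx=2.2,fy=2.2,interpolation=cv2.INTER_CUBIC))
for u,v in((232,270),(232,277),(232,288),(508,283),(495,285),(311,280),(374,267),(440,180),(520,190),(385,173),(360,180),(300,330)): print((u,v),hsv[v,u])
E
python3 m.py
```

```text
white [508.1 282.5] [27.2 28.3] 572.5 z11 [ 0.3968 -0.3187] z18 [ 0.3967 -0.316 ] z15/30 moment [ 0.3967 -0.3171] [ 0.3964 -0.3113]
white [230.7 276.3] [27.4 28.2] 580.5 z11 [0.408  0.2755] z18 [0.4077 0.2741] z15/30 moment [0.4078 0.2747] [0.4073 0.2718]
white [373.4 267. ] [24.9 25.6] 478.0 z11 [ 0.429  -0.0309] z18 [ 0.4286 -0.0301] z15/30 moment [ 0.4288 -0.0305] [ 0.428  -0.0289]
white [437.6 260.4] [25.  26.5] 493.5 z11 [ 0.4437 -0.1693] z18 [ 0.4433 -0.1676] z15/30 moment [ 0.4436 -0.1682] [ 0.4426 -0.1647]
white [462.8 188.2] [25.8 27.5] 525.0 z11 [ 0.6021 -0.2282] z18 [ 0.6006 -0.2261] z15/30 moment [ 0.601  -0.2269] [ 0.5977 -0.2225]
white [232.5 193.1] [53.2 54.6] 2217.0 z11 [0.5896 0.2759] z18 [0.5881 0.2746] z15/30 moment [0.5888 0.2752] [0.5857 0.2723]
white [363.6 175.7] [86.3 88.4] 5895.5 z11 [ 0.6293 -0.0112] z18 [ 0.6276 -0.0106] z15/30 moment [ 0.6283 -0.0108] [ 0.6246 -0.0095]
cadA 110 [232.2 276.5] 673.0 r 16.4 [0.4056 0.2606]
cadA 130 [230.9 276.6] 614.0 r 14.6 [0.4055 0.2631]
cadB 110 [507.2 282.6] 614.0 r 14.8 [ 0.3952 -0.2935]
cadB 130 [507.6 282.5] 594.0 r 14.6 [ 0.3953 -0.2942]
cadP 110 [462.  188.7] 547.5 r 14.1 [ 0.5862 -0.2066]
cadP 130 [462.2 188.5] 534.0 r 13.8 [ 0.5865 -0.207 ]
tray ((489.5342712402344, 189.7703094482422), (43.16166305541992, 117.65010833740234), 82.77568817138672) [array([ 0.6269, -0.1511]), array([ 0.6606, -0.406 ]), array([ 0.5659, -0.413 ]), array([ 0.5329, -0.1607])]
(232, 270) [ 19  21 174]
(232, 277) [ 21  21 174]
(232, 288) [ 20  23 199]
(508, 283) [ 19  23 177]
(495, 285) [ 20  23 167]
(311, 280) [  7 140 133]
(374, 267) [ 23  16 252]
(440, 180) [ 14 129 184]
(520, 190) [ 14 127 203]
(385, 173) [ 24  16 251]
(360, 180) [ 45   2 255]
(300, 330) [ 11 129 119]
```

View pics/crop1.png

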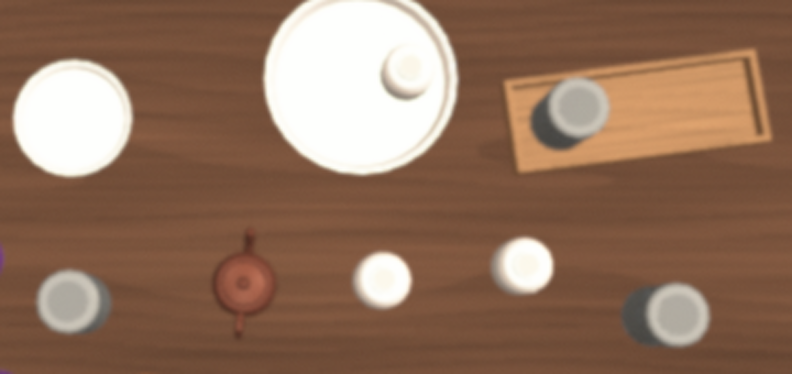

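The crop shows the cup already in the dish with its foot at about (385,172), on the dish's world −y side. The tray's measured centre and axis agree with the caddy standing in it. Next, head for cup1.

```bash
python3 -c "
from h import *
c=manip.camera_info('top')
print('pot knob',ray(c,(310.5,268.6),.06),'spout',ray(c,(313,246),.04),'handle',ray(c,(308,291),.03),'cupP',ray(c,(385,171.8),.049))
go(.4287,-.0303,.12,60)"
```

```text
pot knob [0.42267761 0.10294382] spout [0.47109968 0.09851768] handle [0.37718379 0.10870445] cupP [ 0.62852186 -0.05325823]
t 0.10 p [0.291  0.6089 0.2306] yaw 64.5 q6 -0.04 F [-0.4  0.5  0.9] op 1.000 gf 0.0 -> shift [-0.8   -1.034  0.222] turn 0.025 rows 11/0
```

Emit:
send_rows:
  targets:
    - [1,-0.7,-0.9,0.16,0.025]
    - [1,-0.7,-0.9,0.16,0.025]
    - [1,-0.7,-0.9,0.16,0.025]
    - [1,-0.7,-0.9,0.16,0.025]
    - [1,-0.7,-0.9,0.16,0.025]
    - [1,-0.7,-0.9,0.16,0.025]
    - [1,-0.7,-0.9,0.16,0.025]
    - [1,-0.7,-0.9,0.16,0.025]
    - [1,-0.7,-0.9,0.16,0.025]
    - [1,-0.7,-0.9,0.16,0.025]
  newtons: 25

```text
time: 1.35
tool_pos: [0.4128, 0.0491, 0.1506]
eef_rot: [[-0.864, 0.504, -0.001], [0.504, 0.864, -0.0], [0.0, -0.001, -1.0]]
force: [0.2, 1.6, -0.2]
opening: 1.0
gripper_force: 0.0
```

```bash
python3 -c "
from h import *
go(.4287,-.0303,.10,60)"
```

```text
t 1.35 p [0.4128 0.0491 0.1506] yaw 59.7 q6 -0.98 F [ 0.2  1.6 -0.2] op 1.000 gf 0.0 -> shift [-0.108 -0.121  0.101] turn -0.002 rows 2/0
```

Emit:
send_rows:
  targets:
    - [1,-0.108,-0.121,0.0,-0.002]
    - [1,-0.108,-0.121,0.05,-0.002]
    - [1,-0.108,-0.121,0.1,-0.002]
    - [1,-0.108,-0.121,0.1,-0.002]

```text
time: 1.85
tool_pos: [0.4284, -0.0269, 0.0998]
eef_rot: [[-0.869, 0.495, -0.003], [0.495, 0.869, 0.001], [0.003, -0.001, -1.0]]
force: [-0.3, 0.5, 1.1]
opening: 1.004
gripper_force: 0.0
```

```bash
python3 -c "
from h import *
go(.4287,-.0303,.002,60)
c=manip.camera_info('wrist');im=manip.snapshot('wrist');cv2.imwrite('pics/w1.png',im[:,:,::-1]);print(c)"
```

```text
t 1.85 p [ 0.4284 -0.0269  0.0998] yaw 60.3 q6 -1.18 F [-0.3  0.5  1.1] op 1.004 gf 0.0 -> shift [-0.005 -0.005  0.196] turn 0.002 rows 2/0
{'intrinsics': array([[371.64829954,   0.        , 316.81537475],
       [  0.        , 371.64829954, 239.63479688],
       [  0.        ,   0.        ,   1.        ]]), 'extrinsics': array([[ 4.94494931e-01,  8.24520621e-01,  2.75028197e-01,
         3.57725012e-01],
       [ 8.69180511e-01, -4.69105137e-01, -1.56414862e-01,
         1.40265198e-02],
       [ 4.98611309e-05,  3.16395505e-01, -9.48627367e-01,
         2.43621557e-01],
       [ 0.00000000e+00,  0.00000000e+00,  0.00000000e+00,
         1.00000000e+00]])}
```

View pics/w1.png

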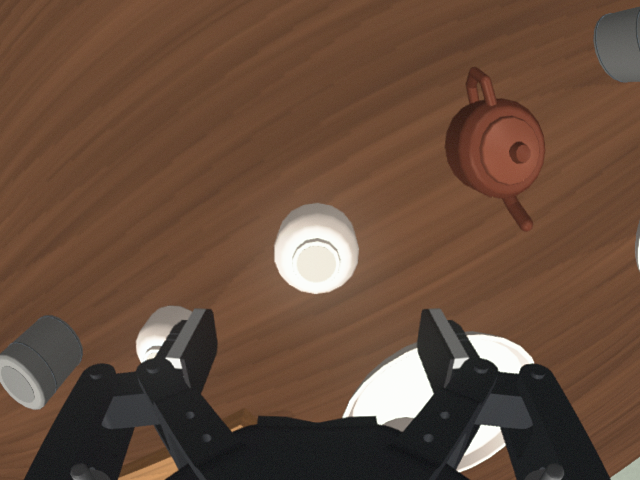

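The wrist view shows the cup1 foot ring at (317,262), the pot knob at (520,153), the spout tip at (527,226) and the handle top at (477,75).

```bash
python3 -c "
from h import *
c={'intrinsics':[[371.648,0,316.815],[0,371.648,239.635],[0,0,1]],'extrinsics':[[ 4.94494931e-01,  8.24520621e-01,  2.75028197e-01,.357725],[ 8.69180511e-01, -4.69105137e-01, -1.56414862e-01,.0140265],[ 4.98611309e-05,  3.16395505e-01, -9.48627367e-01,.24362],[0,0,0,1]]}
print(fish(c,(317,262),.044),fish(c,(520,153),.06),fish(c,(527,226),.04),fish(c,(476,78),.03))
go(.4287,-.0303,.002,60)"
```

```text
[ 0.42750719 -0.02553946] [0.42244111 0.10442666] [0.47526138 0.10187406] [0.3783481  0.11135339]
t 1.90 p [ 0.429  -0.0268  0.1012] yaw 60.3 q6 -1.18 F [ 0.5 -0.   0.8] op 1.004 gf 0.0 -> shift [-0.003 -0.006  0.198] turn 0.002 rows 2/0
```

Emit:
send_rows:
  targets:
    - [1,0,0,0.08,0]
    - [1,0,0,0.15,0]
    - [1,0,0,0.195,0]
    - [1,0,0,0.195,0]
    - [0.3,0,0,0.195,0]
    - [0.3,0,0,0.195,0]
    - [0.3,0,0,0.195,0]
    - [0.3,0,0,0.195,0]

```text
time: 2.9
tool_pos: [0.4302, -0.0273, 0.0056]
eef_rot: [[-0.869, 0.495, 0.002], [0.495, 0.869, 0.0], [-0.002, 0.001, -1.0]]
force: [-2.4, 1.9, 10.3]
opening: 0.607
gripper_force: 25.1
```

```bash
python3 -c "
from h import *
go(.588,.0124,.12,60)"
```

```text
t 2.90 p [ 0.4302 -0.0273  0.0056] yaw 60.3 q6 -1.18 F [-2.4  1.9 10.3] op 0.607 gf 25.1 -> shift [-0.235  0.225 -0.228] turn 0.002 rows 3/0
```

Emit:
send_rows:
  targets:
    - [0.3,0,0,-0.06,0]
    - [0.3,0,0,-0.15,0]
    - [0.3,-0.08,0.075,-0.21,0]
    - [0.3,-0.18,0.17,-0.21,0]
    - [0.3,-0.235,0.225,-0.21,0]
    - [0.3,-0.235,0.225,-0.21,0]
    - [0.3,-0.235,0.225,-0.21,0]

```text
time: 3.78
tool_pos: [0.5868, 0.0122, 0.1091]
eef_rot: [[-0.869, 0.495, -0.0], [0.495, 0.869, -0.0], [0.0, -0.0, -1.0]]
force: [-1.1, 0.2, -0.2]
opening: 0.607
gripper_force: 27.4
```

```bash
python3 -c "
from h import *
go(.588,.0124,.0135,60)
c=manip.camera_info('wrist');im=manip.snapshot('wrist');cv2.imwrite('pics/w2.png',im[:,:,::-1]);print(repr(c['extrinsics']))"
```

```text
t 3.77 p [0.5868 0.0122 0.1091] yaw 60.3 q6 -1.08 F [-1.1  0.2 -0.2] op 0.607 gf 27.4 -> shift [-0.002  0.002  0.191] turn 0.002 rows 2/0
array([[ 4.94438639e-01,  8.23619500e-01,  2.77815318e-01,
         5.15644210e-01],
       [ 8.69211996e-01, -4.68859639e-01, -1.56974982e-01,
         5.31980377e-02],
       [ 9.68733177e-04,  3.19094904e-01, -9.47722272e-01,
         2.52649028e-01],
       [ 0.00000000e+00,  0.00000000e+00,  0.00000000e+00,
         1.00000000e+00]])
```

View pics/w2.png

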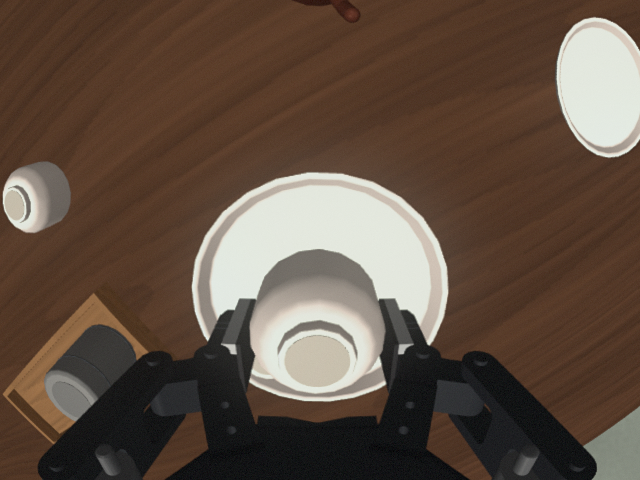

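Emit:
send_rows:
  targets:
    - [0.3,0,0,0.09,0]
    - [0.3,0,0,0.15,0]
    - [0.3,0,0,0.18,0]
    - [0.3,0,0,0.191,0]
    - [0.3,0,0,0.196,0]
    - [0.3,0,0,0.196,0]

```text
time: 4.58
tool_pos: [0.5875, 0.0122, 0.0117]
eef_rot: [[-0.869, 0.495, 0.001], [0.495, 0.869, -0.0], [-0.001, 0.001, -1.0]]
force: [-0.2, 0.1, -0.5]
opening: 0.613
gripper_force: 27.4
```

```bash
python3 -c "
from h import *
go(.588,.0124,.0135,60)
T=[[ 4.94438639e-01,  8.23619500e-01,  2.77815318e-01,.51564],[ 8.69211996e-01, -4.68859639e-01, -1.56974982e-01,.0531980],[ 9.68733177e-04,  3.19094904e-01, -9.47722272e-01,.252649],[0,0,0,1]]
c={'intrinsics':[[371.648,0,316.815],[0,371.648,239.635],[0,0,1]],'extrinsics':T}
print(fish(c,(17,203),.044), 'top foot', ray(manip.camera_info('top'),(440.5,259.5),.044),fish(c,(78,397),.078))"
```

```text
t 4.58 p [0.5875 0.0122 0.0117] yaw 60.3 q6 -1.08 F [-0.2  0.1 -0.5] op 0.613 gf 27.4 -> shift [-0.001  0.001 -0.004] turn 0.002 rows 0/0
[ 0.4426774  -0.15936626] top foot [ 0.44329474 -0.16733417] [ 0.58673486 -0.19586064]
```

Emit:
send_rows:
  targets:
    - [0.3,0,0,0.001,0]
    - [0.3,0,0,0.002,0]
    - [0.3,0,0,0.002,0]

```text
time: 4.95
tool_pos: [0.5874, 0.0123, 0.0106]
eef_rot: [[-0.869, 0.495, 0.001], [0.495, 0.869, 0.0], [-0.001, 0.0, -1.0]]
force: [-3.4, -0.0, 6.8]
opening: 0.607
gripper_force: 28.1
```

Emit:
send_rows:
  targets:
    - [0.64,0,0,0,0]
    - [0.68,0,0,0,0]
    - [0.75,0,0,0,0]
    - [0.75,0,0,0,0]
    - [0.75,0,0,-0.03,0]
    - [0.75,0,0,-0.1,0]
    - [0.8,0,0,-0.2,0]
    - [0.9,0,0,-0.2,0]

```text
time: 5.95
tool_pos: [0.589, 0.0122, 0.1154]
eef_rot: [[-0.869, 0.495, 0.007], [0.495, 0.869, -0.0], [-0.006, 0.003, -1.0]]
force: [0.2, -0.7, -0.2]
opening: 0.895
gripper_force: 0.0
```

```bash
python3 -c "
from h import *
go(.4433,-.164,.10,120)"
```

```text
t 5.95 p [0.589  0.0122 0.1154] yaw 60.3 q6 -1.08 F [ 0.2 -0.7 -0.2] op 0.895 gf 0.0 -> shift [ 0.079 -0.451  0.029] turn -0.332 rows 4/6
```

Emit:
send_rows:
  targets:
    - [1,0.079,-0.451,0.02,-0.332]
    - [1,0.079,-0.451,0.02,-0.332]
    - [1,0.079,-0.451,0.02,-0.332]
    - [1,0.079,-0.451,0.02,-0.332]
    - [1,0.079,-0.451,0.02,-0.332]
    - [1,0.079,-0.451,0.02,-0.332]
    - [1,0.079,-0.451,0.02,-0.332]
    - [1,0.079,-0.451,0.02,-0.332]

```text
time: 6.95
tool_pos: [0.4411, -0.164, 0.0998]
eef_rot: [[-0.867, -0.499, -0.0], [-0.499, 0.867, -0.0], [0.0, 0.0, -1.0]]
force: [-0.7, 0.9, -0.6]
opening: 0.999
gripper_force: 0.0
```

```bash
cat > w.py <<'E'
from h import *
import sys
def wsnap(n):
    c=manip.camera_info('wrist');im=manip.snapshot('wrist')[:,:,::-1].copy();cv2.imwrite(f'pics/{n}.png',im)
    np.save(f'pics/{n}.npy',c['extrinsics']); return c,im
E
python3 -c "
from w import *
c,im=wsnap('w3')
go(.4433,-.164,.003,120)"
```

```text
t 7.00 p [ 0.4411 -0.164   0.0998] yaw 119.9 q6 -2.50 F [ 0.2 -0.1 -0.6] op 1.002 gf 0.0 -> shift [-0.004 -0.002  0.194] turn -0.000 rows 2/0
```

View pics/w3.png

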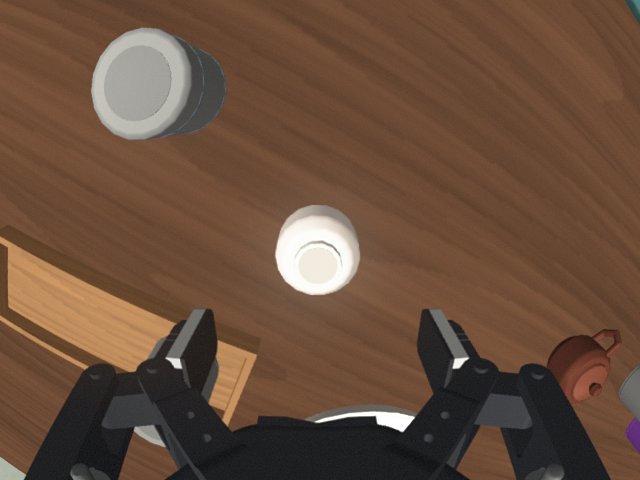

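The wrist view shows cup2 centred between the fingers, with its foot at (317,265), and the caddy2 lid centre at (139,84).

```bash
python3 -c "
from w import *
c={'intrinsics':[[371.648,0,316.815],[0,371.648,239.635],[0,0,1]],'extrinsics':np.load('pics/w3.npy')}
print(fish(c,(317.5,265),.044),fish(c,(139,84),.072))"
```

```text
[ 0.44175275 -0.16285371] [ 0.39424277 -0.29028822]
```

Emit:
send_rows:
  targets:
    - [1,-0.001,0,0.08,0]
    - [1,-0.001,0,0.15,0]
    - [1,-0.001,0,0.193,0]
    - [1,-0.001,0,0.193,0]
    - [0.3,-0.001,0,0.192,0]
    - [0.3,-0.001,0,0.19,0]
    - [0.3,-0.001,0,0.19,0]
    - [0.3,-0.001,0,0.19,0]

```text
time: 8.0
tool_pos: [0.4423, -0.1642, 0.0063]
eef_rot: [[-0.865, -0.501, 0.002], [-0.501, 0.865, -0.001], [-0.001, -0.002, -1.0]]
force: [-2.3, -0.4, 9.4]
opening: 0.609
gripper_force: 27.0
```

```bash
python3 -c "
from h import *
go(.667,.0124,.12,120)"
```

```text
t 8.00 p [ 0.4423 -0.1642  0.0063] yaw 120.1 q6 -2.51 F [-2.3 -0.4  9.4] op 0.609 gf 27.0 -> shift [-0.566  0.08  -0.227] turn 0.000 rows 5/0
```

Emit:
send_rows:
  targets:
    - [0.3,0,0,-0.06,0]
    - [0.3,0,0,-0.15,0]
    - [0.3,-0.1,0.015,-0.21,0]
    - [0.3,-0.22,0.032,-0.21,0]
    - [0.3,-0.34,0.05,-0.21,0]
    - [0.3,-0.46,0.068,-0.21,0]
    - [0.3,-0.566,0.084,-0.21,0]
    - [0.3,-0.566,0.084,-0.21,0]
    - [0.3,-0.566,0.084,-0.21,0]

```text
time: 9.12
tool_pos: [0.665, 0.0142, 0.1098]
eef_rot: [[-0.865, -0.501, -0.0], [-0.501, 0.865, -0.0], [0.0, 0.0, -1.0]]
force: [-0.9, -0.3, -1.6]
opening: 0.601
gripper_force: 26.8
```

```bash
python3 -c "
from w import *
go(.666,.014,.0116,120)
wsnap('w4')"
```

```text
t 9.12 p [0.665  0.0142 0.1098] yaw 120.1 q6 -2.11 F [-0.9 -0.3 -1.6] op 0.601 gf 26.8 -> shift [-0.002 -0.001  0.196] turn 0.000 rows 2/0
```

View pics/w4.png

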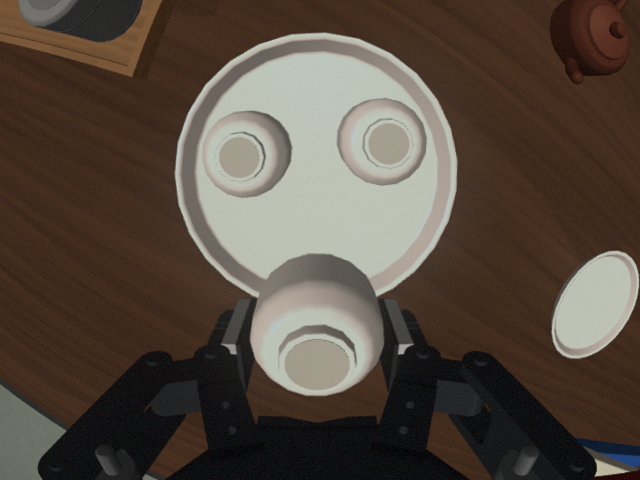

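The two cups in the dish have their feet at (240,158) and (389,146), and the free slot lies under the held cup. The rim spans 177–457 px and its top is at row 33.

```bash
python3 -c "
from w import *
c={'intrinsics':[[371.648,0,316.815],[0,371.648,239.635],[0,0,1]],'extrinsics':np.load('pics/w4.npy')}
for p,z in(((240,158),.049),((389,146),.049),((177,170),.018),((457,170),.018),((317,33),.018),((593,302),.011)): print(p,fish(c,p,z).round(4))
im=cv2.imread('pics/w4.png')
P=[fish(c,p,.018) for p in((177,170),(457,170),(317,33),(205,90),(431,92),(245,48))]
A=np.c_[2*np.array(P),np.ones(len(P))]; b=(np.array(P)**2).sum(1); s=np.linalg.lstsq(A,b,rcond=None)[0]; print('dish',s[:2],np.sqrt(s[2]+s[:2]@s[:2]))
"
```

```text
(240, 158) [ 0.6338 -0.053 ]
(389, 146) [0.5866 0.0151]
(177, 170) [ 0.6673 -0.0918]
(457, 170) [0.5736 0.0695]
(317, 33) [ 0.5463 -0.0542]
(593, 302) [0.5891 0.2672]
dish [ 0.62644085 -0.00793976] 0.09325570991997793
```

Emit:
send_rows:
  targets:
    - [0.3,-0.003,0.008,0.08,0]
    - [0.3,-0.003,0.008,0.15,0]
    - [0.3,-0.003,0.008,0.18,0]
    - [0.3,-0.003,0.008,0.191,0]
    - [0.3,-0.003,0.008,0.194,0]
    - [0.3,-0.003,0.008,0.196,0]
    - [0.3,-0.003,0.008,0.197,0]
    - [0.3,-0.003,0.008,0.197,0]

```text
time: 10.18
tool_pos: [0.6648, 0.0186, 0.0116]
eef_rot: [[-0.865, -0.501, 0.0], [-0.501, 0.865, 0.0], [-0.0, -0.0, -1.0]]
force: [0.1, 0.5, -0.8]
opening: 0.607
gripper_force: 26.8
```

Emit:
send_rows:
  targets:
    - [0.3,0,0,0.001,0]
    - [0.3,0,0,0.002,0]
    - [0.3,0,0,0.002,0]

```text
time: 10.55
tool_pos: [0.6648, 0.0185, 0.0113]
eef_rot: [[-0.865, -0.501, 0.0], [-0.501, 0.865, -0.0], [-0.0, -0.0, -1.0]]
force: [-4.6, -0.5, 8.1]
opening: 0.606
gripper_force: 27.7
```

Emit:
send_rows:
  targets:
    - [0.64,0,0,0,0]
    - [0.68,0,0,0,0]
    - [0.75,0,0,0,0]
    - [0.75,0,0,0,0]
    - [0.75,0,0,-0.03,0]
    - [0.75,0,0,-0.1,0]
    - [0.8,0,0,-0.2,0]
    - [0.9,0,0,-0.28,0.05]
    - [1,0,0,-0.28,0.1]
    - [1,0,0,-0.28,0.15]

```text
time: 11.8
tool_pos: [0.6649, 0.0186, 0.1522]
eef_rot: [[-0.999, -0.049, 0.002], [-0.049, 0.999, 0.0], [-0.002, -0.0, -1.0]]
force: [-0.6, 0.8, -0.4]
opening: 0.999
gripper_force: 0.0
```

```bash
python3 -c "
from h import *
go(.3942,-.2903,.15,7.5)"
```

```text
t 11.80 p [0.6649 0.0186 0.1522] yaw 92.8 q6 -1.63 F [-0.6  0.8 -0.4] op 0.999 gf 0.0 -> shift [ 0.571 -0.591  0.003] turn 0.474 rows 7/8
```

Emit:
send_rows:
  targets:
    - [1,0.571,-0.591,0,0.474]
    - [1,0.571,-0.591,0,0.474]
    - [1,0.571,-0.591,0,0.474]
    - [1,0.571,-0.591,0,0.474]
    - [1,0.571,-0.591,0,0.474]
    - [1,0.571,-0.591,0,0.474]
    - [1,0.571,-0.591,0,0.474]
    - [1,0.571,-0.591,0,0.474]
    - [1,0.571,-0.591,0,0.474]
    - [1,0.571,-0.591,0,0.474]

```text
time: 13.05
tool_pos: [0.3957, -0.2917, 0.1508]
eef_rot: [[-0.14, 0.99, 0.0], [0.99, 0.14, -0.0], [-0.0, 0.0, -1.0]]
force: [0.1, 1.1, 0.0]
opening: 0.998
gripper_force: 0.0
```

```bash
python3 -c "
from w import *
go(.3942,-.2903,.026,7.5)
c,im=wsnap('w5')
hsv=cv2.cvtColor(im,cv2.COLOR_BGR2HSV)
m=((hsv[:,:,1]<50)&(hsv[:,:,2]>110)).astype(np.uint8)
for k in cv2.findContours(m,cv2.RETR_EXTERNAL,cv2.CHAIN_APPROX_NONE)[0]:
    if cv2.contourArea(k)>1500:
        e=cv2.minEnclosingCircle(k); print(np.round(e[0],1),e[1],cv2.contourArea(k),fish(c,e[0],.072))
"
```

```text
t 13.05 p [ 0.3957 -0.2917  0.1508] yaw 8.0 q6 -0.83 F [0.1 1.1 0. ] op 0.998 gf 0.0 -> shift [ 0.003 -0.003  0.25 ] turn 0.003 rows 2/0
[313.6 247.9] 44.60945129394531 5689.0 [ 0.39387967 -0.28971168]
[592.5 175. ] 38.5520133972168 3163.5 [ 0.58927582 -0.2057066 ]
[590.5  34. ] 59.2305793762207 4997.5 [ 0.56663739 -0.10344419]
```

View pics/w5.png

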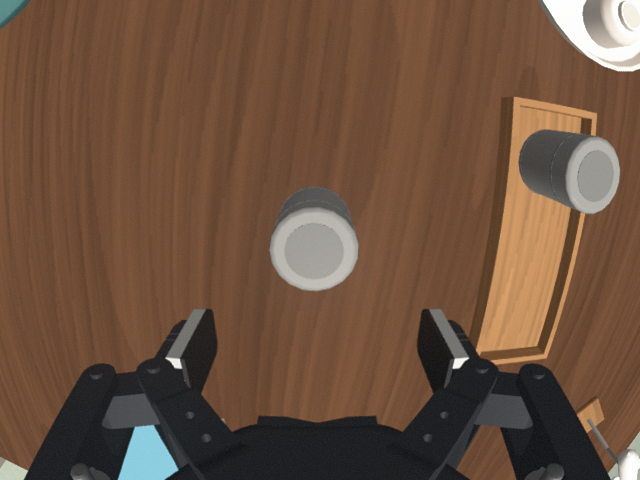

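The caddy2 lid is centred at (314,248) between the fingers. The tray corners are at (515,97), (596,112), (478,360) and (547,358).

```bash
python3 -c "
from w import *
c={'intrinsics':[[371.648,0,316.815],[0,371.648,239.635],[0,0,1]],'extrinsics':np.load('pics/w5.npy')}
for p in((515,97),(596,112),(478,360),(547,358)): print(p,fish(c,p,.022).round(4))
print(fish(c,(594,175),.078))"
```

```text
(515, 97) [ 0.5356 -0.1612]
(596, 112) [ 0.6247 -0.1485]
(478, 360) [ 0.571  -0.4014]
(547, 358) [ 0.6593 -0.3981]
[ 0.58530034 -0.20547337]
```

Emit:
send_rows:
  targets:
    - [1,0.003,-0.003,0.1,0.003]
    - [1,0.003,-0.003,0.2,0.003]
    - [1,0.003,-0.003,0.25,0.003]
    - [1,0.003,-0.003,0.25,0.003]
    - [0.4,0.003,-0.003,0.25,0.003]
    - [0.4,0.003,-0.003,0.25,0.003]
    - [0.4,0.003,-0.003,0.25,0.003]
    - [0.4,0.003,-0.003,0.25,0.003]
  newtons: 30

```text
time: 14.1
tool_pos: [0.3945, -0.2911, 0.0271]
eef_rot: [[-0.126, 0.992, 0.002], [0.992, 0.126, -0.001], [-0.002, 0.002, -1.0]]
force: [-0.1, 2.4, 6.5]
opening: 0.667
gripper_force: 32.1
```

```bash
python3 -c "
from h import *
go(.607,-.355,.13,7.5)"
```

```text
t 14.10 p [ 0.3945 -0.2911  0.0271] yaw 7.2 q6 -0.81 F [-0.1  2.4  6.5] op 0.667 gf 32.1 -> shift [-0.181  0.406 -0.205] turn -0.001 rows 4/0
```

Emit:
send_rows:
  targets:
    - [0.4,0,0,-0.05,0]
    - [0.4,0,0,-0.14,0]
    - [0.4,-0.03,0.08,-0.2,0]
    - [0.4,-0.08,0.18,-0.2,0]
    - [0.4,-0.13,0.29,-0.2,0]
    - [0.4,-0.181,0.404,-0.2,0]
    - [0.4,-0.181,0.404,-0.2,0]
    - [0.4,-0.181,0.404,-0.2,0]

```text
time: 15.1
tool_pos: [0.6053, -0.3549, 0.1255]
eef_rot: [[-0.126, 0.992, -0.0], [0.992, 0.126, 0.0], [0.0, -0.0, -1.0]]
force: [-1.3, -0.5, -0.4]
opening: 0.669
gripper_force: 33.1
```

```bash
python3 -c "
from w import *
go(.6062,-.355,.0335,7.5)
wsnap('w6')"
```

```text
t 15.10 p [ 0.6053 -0.3549  0.1255] yaw 7.2 q6 -0.69 F [-1.3 -0.5 -0.4] op 0.669 gf 33.1 -> shift [-0.001  0.002  0.184] turn -0.001 rows 1/0
```

View pics/w6.png

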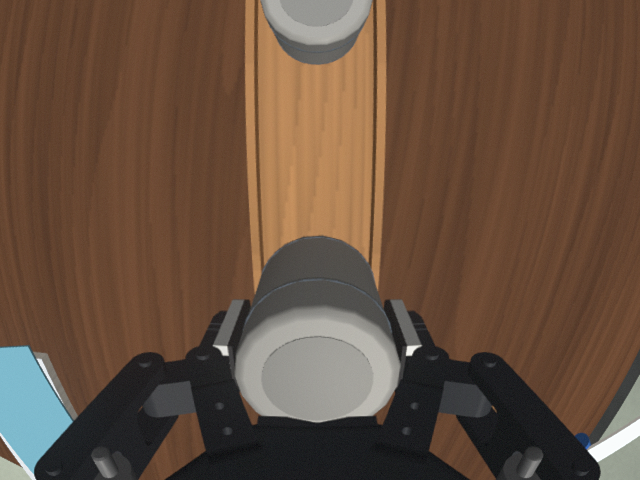

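The tray lies straight under the gripper, spanning columns 245–386, and the near base edge of the caddy in it is at (317,63). I'll work out the distance along the tray.

```bash
python3 -c "
from w import *
c={'intrinsics':[[371.648,0,316.815],[0,371.648,239.635],[0,0,1]],'extrinsics':np.load('pics/w6.npy')}
d=np.array([-.1305,.9914])
p=fish(c,(317,63),.006)
q=(fish(c,(248,120),.022)+fish(c,(385,120),.022))/2
print('P centre',p+.029*d,'mid line',q, 'x at slot y', q+d*(-.355-q[1])/d[1])
P=p+.029*d; print('slots',P-.076*d,P-.152*d)"
```

```text
P centre [ 0.58659106 -0.20449374] mid line [ 0.59507379 -0.2726851 ] x at slot y [ 0.60590907 -0.355     ]
slots [ 0.59650906 -0.27984014] [ 0.60642706 -0.35518654]
```

Emit:
send_rows:
  targets:
    - [0.4,-0.001,0.002,0.08,0]
    - [0.4,-0.001,0.002,0.14,0]
    - [0.4,-0.001,0.002,0.17,0]
    - [0.4,-0.001,0.002,0.178,0]
    - [0.4,-0.001,0.002,0.181,0]
    - [0.4,-0.001,0.002,0.183,0]
    - [0.4,-0.001,0.002,0.184,0]
    - [0.4,-0.001,0.002,0.184,0]

```text
time: 16.15
tool_pos: [0.6067, -0.3554, 0.0336]
eef_rot: [[-0.126, 0.992, 0.0], [0.992, 0.126, -0.0], [-0.0, 0.0, -1.0]]
force: [0.5, -0.0, -2.1]
opening: 0.662
gripper_force: 33.1
```

Emit:
send_rows:
  targets:
    - [0.4,0,0,0.001,0]
    - [0.4,0,0,0.002,0]
    - [0.4,0,0,0.002,0]

```text
time: 16.52
tool_pos: [0.6067, -0.3554, 0.0332]
eef_rot: [[-0.126, 0.992, 0.0], [0.992, 0.126, -0.0], [-0.0, 0.0, -1.0]]
force: [-4.0, 3.4, 7.1]
opening: 0.669
gripper_force: 33.8
```

Emit:
send_rows:
  targets:
    - [0.7,0,0,0,0]
    - [0.75,0,0,0,0]
    - [0.82,0,0,0,0]
    - [0.82,0,0,0,0]
    - [0.82,0,0,-0.04,0]
    - [0.82,0,0,-0.12,0]
    - [0.85,0,0,-0.22,0]
    - [1,0,0,-0.27,0]
    - [1,0.1,-0.02,-0.27,0]
    - [1,0.2,-0.05,-0.27,0]

```text
time: 17.77
tool_pos: [0.5689, -0.2584, 0.169]
eef_rot: [[-0.125, 0.992, 0.001], [0.992, 0.125, -0.001], [-0.001, 0.001, -1.0]]
force: [0.5, 0.9, 0.5]
opening: 1.004
gripper_force: 0.0
```

```bash
python3 -c "
from h import *
go(.4055,.263,.15,7.5)"
```

```text
t 17.77 p [ 0.5689 -0.2584  0.169 ] yaw 7.2 q6 -0.59 F [0.5 0.9 0.5] op 1.004 gf 0.0 -> shift [ 1.076 -0.194  0.037] turn -0.002 rows 9/0
```

Emit:
send_rows:
  targets:
    - [1,0.99,-0.18,0.03,-0.002]
    - [1,0.99,-0.18,0.03,-0.002]
    - [1,0.99,-0.18,0.03,-0.002]
    - [1,0.99,-0.18,0.03,-0.002]
    - [1,0.99,-0.18,0.03,-0.002]
    - [1,0.99,-0.18,0.03,-0.002]
    - [1,0.99,-0.18,0.03,-0.002]
    - [1,0.99,-0.18,0.03,-0.002]
    - [1,0.99,-0.18,0.03,-0.002]
    - [1,0.99,-0.18,0.03,-0.002]

```text
time: 19.02
tool_pos: [0.4178, 0.2206, 0.1533]
eef_rot: [[-0.133, 0.991, 0.001], [0.991, 0.133, 0.0], [0.0, 0.001, -1.0]]
force: [-0.4, -0.7, -0.2]
opening: 1.002
gripper_force: 0.0
```

```bash
python3 -c "
from w import *
go(.4055,.263,.15,7.5)
c,im=wsnap('w7')
hsv=cv2.cvtColor(im,cv2.COLOR_BGR2HSV)
m=((hsv[:,:,1]<50)&(hsv[:,:,2]>110)).astype(np.uint8)
for k in cv2.findContours(m,cv2.RETR_EXTERNAL,cv2.CHAIN_APPROX_NONE)[0]:
    if cv2.contourArea(k)>1500:
        e=cv2.minEnclosingCircle(k); print(np.round(e[0],1),e[1],cv2.contourArea(k),fish(c,e[0],.072))
"
```

```text
t 19.02 p [0.4178 0.2206 0.1533] yaw 7.6 q6 0.30 F [-0.4 -0.7 -0.2] op 1.002 gf 0.0 -> shift [ 0.087 -0.013  0.007] turn 0.001 rows 1/0
[479.3 450.2] 30.581953048706055 1568.0 [0.61012552 0.02702859]
[153.  255.5] 26.215553283691406 1750.0 [0.30633234 0.20084911]
[306.4 174.6] 46.464786529541016 6486.5 [0.40560169 0.26806019]
[518.5 185.5] 65.36446380615234 10915.5 [0.547937   0.28417628]
[173.1  34.1] 30.000417709350586 2366.5 [0.31116678 0.3488813 ]
[401.  17.] 31.06454849243164 2216.5 [0.44877701 0.37442077]
```

View pics/w7.png

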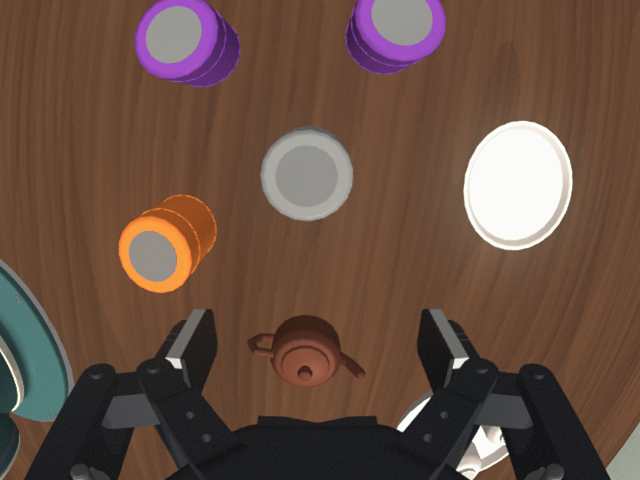

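The caddy1 lid is centred at (307,174), so it is at about (0.4055, 0.265). The purple, orange and green look-alikes are clear of the fingers.

Emit:
send_rows:
  targets:
    - [1,0.091,-0.012,0.02,0]
    - [1,0.091,-0.012,0.06,0]
    - [1,0.091,-0.012,0.14,0]
    - [1,0.091,-0.012,0.22,0]
    - [1,0.091,-0.012,0.252,0]
    - [1,0.091,-0.012,0.252,0]
    - [0.4,0.091,-0.012,0.252,0]
    - [0.4,0.091,-0.012,0.252,0]
    - [0.4,0.091,-0.012,0.252,0]
    - [0.4,0.091,-0.012,0.252,0]

```text
time: 20.32
tool_pos: [0.4066, 0.2651, 0.028]
eef_rot: [[-0.132, 0.991, 0.002], [0.991, 0.132, 0.001], [0.001, 0.002, -1.0]]
force: [-0.1, -1.7, 6.8]
opening: 0.671
gripper_force: 31.4
```

```bash
python3 -c "
from h import *
go(.5963,-.280,.20,7.5)"
```

```text
t 20.32 p [0.4066 0.2651 0.028 ] yaw 7.6 q6 0.39 F [-0.1 -1.7  6.8] op 0.671 gf 31.4 -> shift [-1.131  0.233 -0.344] turn 0.000 rows 10/0
```

Emit:
send_rows:
  targets:
    - [0.4,0,0,-0.05,0]
    - [0.4,0,0,-0.14,0]
    - [0.4,0,0,-0.24,0]
    - [0.4,-0.05,0.01,-0.3,0]
    - [0.4,-0.15,0.03,-0.3,0]
    - [0.4,-0.27,0.056,-0.3,0]
    - [0.4,-0.39,0.08,-0.3,0]
    - [0.4,-0.51,0.105,-0.3,0]
    - [0.4,-0.63,0.13,-0.3,0]
    - [0.4,-0.75,0.155,-0.3,0]

```text
time: 21.58
tool_pos: [0.5325, -0.0988, 0.1775]
eef_rot: [[-0.132, 0.991, 0.002], [0.991, 0.132, -0.0], [-0.001, 0.002, -1.0]]
force: [1.6, 1.3, -0.9]
opening: 0.668
gripper_force: 32.9
```

```bash
python3 -c "
from h import *
go(.5963,-.280,.13,7.5)"
```

```text
t 21.57 p [ 0.5325 -0.0988  0.1775] yaw 7.6 q6 -0.36 F [ 1.6  1.3 -0.9] op 0.668 gf 32.9 -> shift [-0.376  0.079  0.095] turn 0.000 rows 3/0
```

Emit:
send_rows:
  targets:
    - [0.4,-0.1,0.02,0,0]
    - [0.4,-0.22,0.045,0,0]
    - [0.4,-0.32,0.067,0,0]
    - [0.4,-0.365,0.077,0,0]
    - [0.4,-0.365,0.077,0.04,0]
    - [0.4,-0.365,0.077,0.08,0]
    - [0.4,-0.365,0.077,0.08,0]

```text
time: 22.45
tool_pos: [0.5933, -0.271, 0.1339]
eef_rot: [[-0.133, 0.991, -0.003], [0.991, 0.133, 0.002], [0.002, -0.003, -1.0]]
force: [0.1, 0.2, -1.1]
opening: 0.669
gripper_force: 32.9
```

```bash
python3 -c "
from h import *
go(.5963,-.280,.0345,7.5)"
```

```text
t 22.45 p [ 0.5933 -0.271   0.1339] yaw 7.6 q6 -0.60 F [ 0.1  0.2 -1.1] op 0.669 gf 32.9 -> shift [-0.019  0.004  0.199] turn 0.001 rows 2/0
```

Emit:
send_rows:
  targets:
    - [0.4,-0.019,0.004,0,0]
    - [0.4,-0.019,0.004,0.02,0]

```text
time: 22.7
tool_pos: [0.5983, -0.2823, 0.1276]
eef_rot: [[-0.132, 0.991, 0.002], [0.991, 0.132, -0.001], [-0.002, 0.002, -1.0]]
force: [-0.0, 0.1, -1.2]
opening: 0.67
gripper_force: 32.9
```

```bash
python3 -c "
from h import *
go(.5963,-.280,.0345,7.5)"
```

```text
t 22.70 p [ 0.5983 -0.2823  0.1276] yaw 7.6 q6 -0.61 F [-0.   0.1 -1.2] op 0.670 gf 32.9 -> shift [ 0.005 -0.004  0.186] turn 0.000 rows 1/0
```

Emit:
send_rows:
  targets:
    - [0.4,0.004,-0.003,0.02,0]
    - [0.4,0.004,-0.003,0.08,0]
    - [0.4,0.004,-0.003,0.14,0]
    - [0.4,0.004,-0.003,0.17,0]
    - [0.4,0.004,-0.003,0.178,0]
    - [0.4,0.004,-0.003,0.182,0]
    - [0.4,0.004,-0.003,0.184,0]
    - [0.4,0.004,-0.003,0.186,0]
    - [0.4,0.004,-0.003,0.186,0]

```text
time: 23.82
tool_pos: [0.5961, -0.2801, 0.0341]
eef_rot: [[-0.132, 0.991, 0.001], [0.991, 0.132, -0.001], [-0.001, 0.001, -1.0]]
force: [-1.5, -1.2, 4.4]
opening: 0.671
gripper_force: 33.3
```

Emit:
send_rows:
  targets:
    - [0.7,0,0,0,0]
    - [0.75,0,0,0,0]
    - [0.82,0,0,0,0]
    - [0.82,0,0,0,0]
    - [0.82,0,0,-0.04,0]
    - [0.82,0,0,-0.12,0]
    - [0.85,0,0,-0.22,0]
    - [1,0,0,-0.27,0]
    - [1,0,0,-0.27,-0.05]
    - [1,0,0,-0.27,-0.1]

```text
time: 25.08
tool_pos: [0.5959, -0.28, 0.1705]
eef_rot: [[-0.436, 0.9, 0.002], [0.9, 0.436, -0.001], [-0.002, 0.001, -1.0]]
force: [-0.0, -0.1, -0.2]
opening: 0.999
gripper_force: 0.0
```

```bash
python3 -c "
from w import *
go(.4225,.1045,.13,84)
wsnap('w8')"
```

```text
t 25.07 p [ 0.5959 -0.28    0.1705] yaw 25.9 q6 -0.93 F [-0.  -0.1 -0.2] op 0.999 gf 0.0 -> shift [0.843 0.023 0.08 ] turn -0.323 rows 7/5
```

View pics/w8.png

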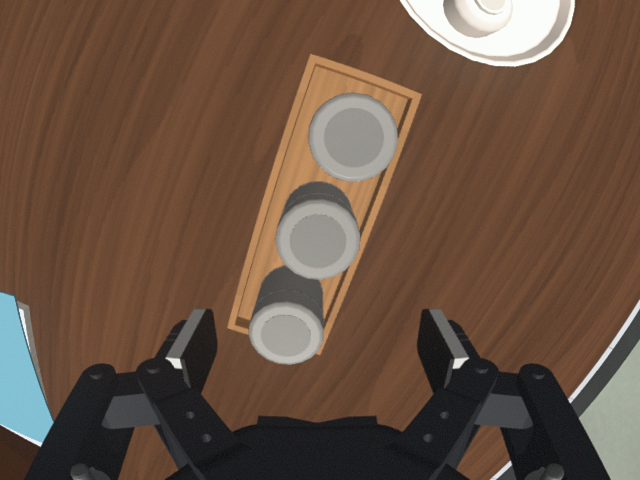

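The three caddies stand upright in a row in the tray, with lids at (353,137), (318,239) and (287,330). Now the teapot.

Emit:
send_rows:
  targets:
    - [1,0.843,0.023,0.06,-0.323]
    - [1,0.843,0.023,0.06,-0.323]
    - [1,0.843,0.023,0.06,-0.323]
    - [1,0.843,0.023,0.06,-0.323]
    - [1,0.843,0.023,0.06,-0.323]
    - [1,0.843,0.023,0.06,-0.323]
    - [1,0.843,0.023,0.06,-0.323]
    - [1,0.843,0.023,0.06,-0.323]
    - [1,0.843,0.023,0.06,-0.323]
    - [1,0.843,0.023,0.06,-0.323]

```text
time: 26.38
tool_pos: [0.4246, 0.1044, 0.1387]
eef_rot: [[-0.994, 0.112, 0.0], [0.112, 0.994, -0.0], [-0.0, -0.0, -1.0]]
force: [0.2, -0.2, -0.1]
opening: 1.0
gripper_force: 0.0
```

```bash
python3 -c "
from w import *
go(.4225,.1045,.004,84)
wsnap('w9')"
```

```text
t 26.38 p [0.4246 0.1044 0.1387] yaw 83.6 q6 -1.28 F [ 0.2 -0.2 -0.1] op 1.000 gf 0.0 -> shift [ 0.004 -0.     0.269] turn -0.002 rows 2/0
```

View pics/w9.png

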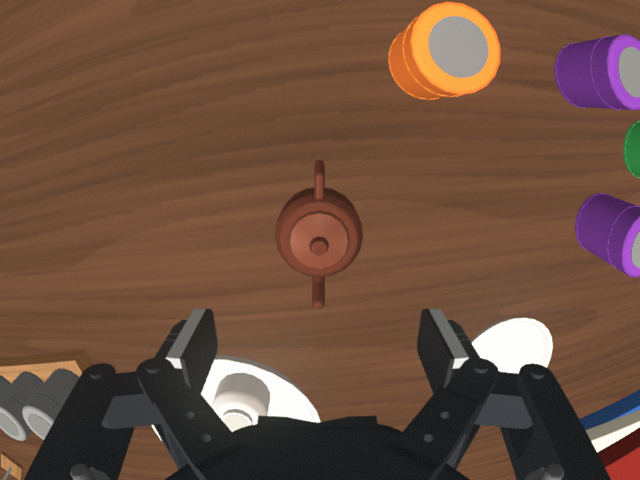

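The pot is square to the gripper, with its knob at (319,246), spout at (318,305) and handle at (320,163).

```bash
python3 -c "
from w import *
c={'intrinsics':[[371.648,0,316.815],[0,371.648,239.635],[0,0,1]],'extrinsics':np.load('pics/w9.npy')}
print(fish(c,(319,244.5),.06)); p=fish(c,(319,244.5),.06); go(p[0],p[1],.004,84)"
```

```text
[0.42119881 0.10675958]
t 26.43 p [0.4246 0.1044 0.1386] yaw 83.6 q6 -1.28 F [ 0.3  0.1 -0. ] op 1.000 gf 0.0 -> shift [0.007 0.004 0.269] turn -0.002 rows 2/0
```

Emit:
send_rows:
  targets:
    - [1,0.006,0.003,0.08,0]
    - [1,0.006,0.003,0.16,0]
    - [1,0.006,0.003,0.23,0]
    - [1,0.006,0.003,0.269,0]
    - [1,0.006,0.003,0.269,0]
    - [0.5,0.006,0.003,0.269,0]
    - [0.5,0.006,0.003,0.269,0]
    - [0.5,0.006,0.003,0.269,0]
    - [0.5,0.006,0.003,0.269,0]

```text
time: 27.55
tool_pos: [0.4222, 0.107, 0.0052]
eef_rot: [[-0.994, 0.11, 0.002], [0.11, 0.994, -0.0], [-0.002, 0.0, -1.0]]
force: [-1.1, -2.9, 6.0]
opening: 0.715
gripper_force: 32.5
```

```bash
python3 -c "
from h import *
go(.5885,.272,.12,84)"
```

```text
t 27.55 p [0.4222 0.107  0.0052] yaw 83.7 q6 -1.27 F [-1.1 -2.9  6. ] op 0.715 gf 32.5 -> shift [-0.295  0.365 -0.229] turn -0.002 rows 4/0
```

Emit:
send_rows:
  targets:
    - [0.5,0,0,-0.05,0]
    - [0.5,0,0,-0.13,0]
    - [0.5,-0.05,0.06,-0.2,0]
    - [0.5,-0.14,0.17,-0.23,0]
    - [0.5,-0.22,0.28,-0.23,0]
    - [0.5,-0.25,0.365,-0.23,0]
    - [0.5,-0.295,0.365,-0.23,0]
    - [0.5,-0.295,0.365,-0.23,0]
    - [0.5,-0.295,0.365,-0.23,0]

```text
time: 28.68
tool_pos: [0.5876, 0.2721, 0.119]
eef_rot: [[-0.994, 0.11, -0.0], [0.11, 0.994, 0.0], [0.0, 0.0, -1.0]]
force: [-1.1, -0.6, -2.0]
opening: 0.711
gripper_force: 34.2
```

```bash
python3 -c "
from w import *
go(.589,.275,.12,84)
wsnap('w10')
def circ(P):
    A=np.c_[2*P,np.ones(len(P))]; s=np.linalg.lstsq(A,(P**2).sum(1),rcond=None)[0]; return s[:2],np.sqrt(s[2]+s[:2]@s[:2])
c={'intrinsics':[[371.648,0,316.815],[0,371.648,239.635],[0,0,1]],'extrinsics':np.load('pics/w7.npy')}
im=cv2.imread('pics/w7.png');hsv=cv2.cvtColor(im,cv2.COLOR_BGR2HSV)
m=((hsv[:,:,1]<50)&(hsv[:,:,2]>110)).astype(np.uint8); m[:,:440]=0;m[300:]=0
k=max(cv2.findContours(m,cv2.RETR_EXTERNAL,cv2.CHAIN_APPROX_NONE)[0],key=cv2.contourArea)[:,0]
for z in(.009,.011): print('w7',circ(np.array([fish(c,q,z) for q in k])))
im=cv2.imread('pics/top0.png');hsv=cv2.cvtColor(im,cv2.COLOR_BGR2HSV); t=manip.camera_info('top')
m=((hsv[:,:,1]<60)&(hsv[:,:,2]>150)).astype(np.uint8); m[:,:200]=0;m[:,265:]=0;m[:160]=0;m[226:]=0
k=max(cv2.findContours(m,cv2.RETR_EXTERNAL,cv2.CHAIN_APPROX_NONE)[0],key=cv2.contourArea)[:,0]
print('top',circ(np.array([ray(t,q,.011) for q in k])))"
```

```text
t 28.68 p [0.5876 0.2721 0.119 ] yaw 83.7 q6 -1.07 F [-1.1 -0.6 -2. ] op 0.711 gf 34.2 -> shift [-0.002  0.006 -0.002] turn -0.002 rows 0/0
w7 (array([0.59157754, 0.27838149]), np.float64(0.05789875820243769))
w7 (array([0.59029584, 0.27854823]), np.float64(0.05749658471197311))
top (array([0.59002118, 0.27597619]), np.float64(0.05866700109045886))
```

View pics/w10.png

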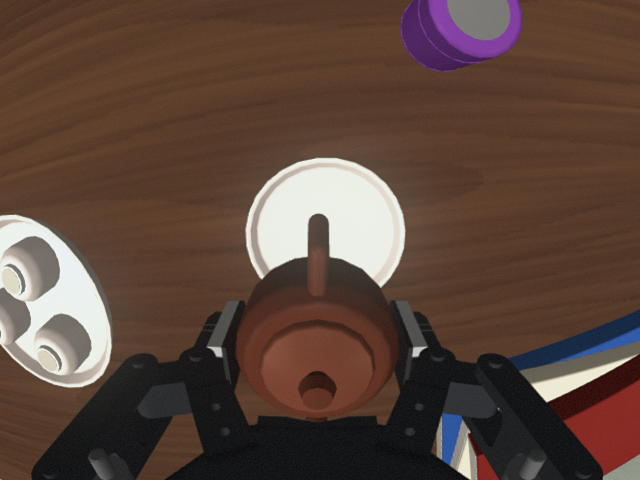

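The pot is held over the saucer, whose rim spans columns 246–405. I'll fit the visible rim for the final correction.

```bash
python3 -c "
from w import *
def circ(P):
    A=np.c_[2*P,np.ones(len(P))]; s=np.linalg.lstsq(A,(P**2).sum(1),rcond=None)[0]; return s[:2],np.sqrt(s[2]+s[:2]@s[:2])
c={'intrinsics':[[371.648,0,316.815],[0,371.648,239.635],[0,0,1]],'extrinsics':np.load('pics/w10.npy')}
im=cv2.imread('pics/w10.png');hsv=cv2.cvtColor(im,cv2.COLOR_BGR2HSV)
m=((hsv[:,:,1]<60)&(hsv[:,:,2]>110)).astype(np.uint8); m[:,:230]=0;m[:,420:]=0;m[285:]=0
k=cv2.convexHull(max(cv2.findContours(m,cv2.RETR_EXTERNAL,cv2.CHAIN_APPROX_NONE)[0],key=cv2.contourArea))[:,0]
k=k[k[:,1]<265]
s,r=circ(np.array([fish(c,q,.011) for q in k])); print(len(k),s,r)
go(s[0],s[1],.0095,84); go(.5903,.2775,.0095,84)"
```

```text
33 [0.59018268 0.27848195] 0.058016070520902276
t 28.73 p [0.5875 0.272  0.1191] yaw 83.7 q6 -1.07 F [ 0.4  0.4 -1.8] op 0.711 gf 34.2 -> shift [-0.004  0.013  0.219] turn -0.002 rows 2/0
t 28.73 p [0.5875 0.272  0.1191] yaw 83.7 q6 -1.07 F [ 0.4  0.4 -1.8] op 0.711 gf 34.2 -> shift [-0.004  0.012  0.219] turn -0.002 rows 2/0
```

Emit:
send_rows:
  targets:
    - [0.5,-0.006,0.013,0.05,0]
    - [0.5,-0.006,0.013,0.12,0]
    - [0.5,-0.006,0.013,0.18,0]
    - [0.5,-0.006,0.013,0.205,0]
    - [0.5,-0.006,0.013,0.212,0]
    - [0.5,-0.006,0.013,0.216,0]
    - [0.5,-0.006,0.013,0.218,0]
    - [0.5,-0.006,0.013,0.218,0]

```text
time: 29.72
tool_pos: [0.5919, 0.2785, 0.0104]
eef_rot: [[-0.994, 0.11, 0.001], [0.11, 0.994, 0.0], [-0.001, 0.0, -1.0]]
force: [-0.6, -1.0, -2.3]
opening: 0.715
gripper_force: 34.2
```

Emit:
send_rows:
  targets:
    - [0.5,0,0,0.001,0]
    - [0.5,0,0,0.002,0]
    - [0.5,0,0,0.002,0]

```text
time: 30.1
tool_pos: [0.5918, 0.2785, 0.0093]
eef_rot: [[-0.994, 0.109, 0.0], [0.109, 0.994, 0.0], [-0.0, 0.0, -1.0]]
force: [-1.9, -2.0, 5.2]
opening: 0.717
gripper_force: 34.7
```

Contact. Release slowly, rise and back off.

Emit:
send_rows:
  targets:
    - [0.74,0,0,0,0]
    - [0.78,0,0,0,0]
    - [0.84,0,0,0,0]
    - [0.84,0,0,0,0]
    - [0.84,0,0,-0.03,0]
    - [0.84,0,0,-0.1,0]
    - [0.9,0,0,-0.2,0]
    - [1,0,0,-0.3,0]
    - [1,0.1,0.1,-0.36,0]
    - [1,0.2,0.2,-0.36,0]

```text
time: 31.35
tool_pos: [0.5166, 0.3729, 0.1912]
eef_rot: [[-0.994, 0.111, 0.004], [0.111, 0.994, 0.002], [-0.003, 0.003, -1.0]]
force: [0.4, 0.6, -1.5]
opening: 0.997
gripper_force: 0.0
```

Emit:
send_rows:
  targets:
    - [1,0.1,0.12,0,0]
    - [1,0.2,0.24,0,0]
    - [1,0.3,0.36,0,0]
    - [1,0.3,0.36,0,0]
    - [1,0.3,0.36,0,0]
    - [1,0.3,0.36,0,0]

```text
time: 32.1
tool_pos: [0.3873, 0.5672, 0.1881]
eef_rot: [[-0.994, 0.109, 0.0], [0.109, 0.994, 0.0], [-0.0, 0.0, -1.0]]
force: [0.2, -0.8, 0.4]
opening: 0.997
gripper_force: 0.0
```

```bash
python3 -c "
from h import *
a=manip.snapshot('top')[:,:,::-1][130:340,130:560]; b=manip.snapshot('scene')[:,:,::-1][130:370,130:530]
r=lambda x:cv2.resize(x,(700,int(700*x.shape[0]/x.shape[1])),interpolation=cv2.INTER_CUBIC)
cv2.imwrite('pics/end.png',cv2.resize(np.vstack([r(a),r(b)]),(540,588)))
go(.5,.4,.2)"
```

```text
t 32.20 p [0.3879 0.5666 0.188 ] yaw 83.7 q6 -0.53 F [-0.4 -0.6  0.6] op 1.001 gf 0.0 -> shift [-0.26  -0.306 -0.024] turn 0.000 rows 3/0
```

View pics/end.png

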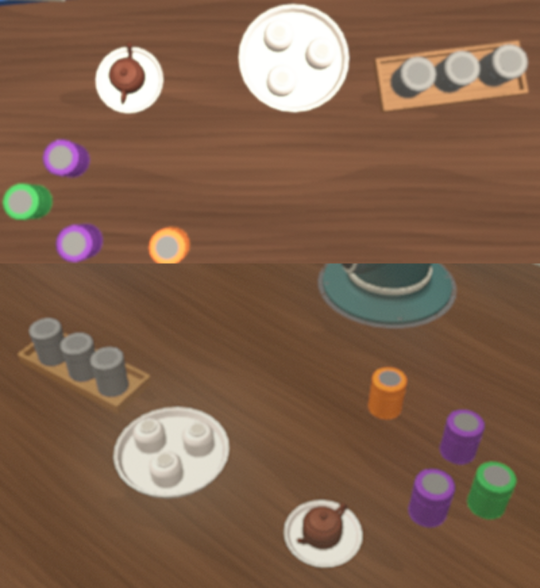

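Both views show everything in its place: three cups in the dish, three upright caddies in the tray, and the pot in the middle of the saucer. The look-alikes have not moved.

```bash
python3 -c "
from workcell import manip
print(manip.finish_job())"
```

```text
the job is handed in; nothing more can be done
None
```

The job is handed in: in the last pictures both cups were in the dish, both caddies upright in the tray and the teapot in the middle of its saucer, with the put-away cup and caddy and the look-alikes unmoved, about 32 s used of 106 s; no verdict came back.

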